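Turn a nested parts bin so that it stacks

TASK

On the workbench the upper grey parts bin has been dropped into the lower one the same way round, so it has nested and sits down over the bolts in it. Lift the upper bin out, turn it half a turn, and set it gently back on the same lower bin so that it stands level on the ledges just inside the lower bin's rim, then let go. Leave the lower bin standing where it is, and do not disturb the tape measure, the spanner or the jar.

Things in the scene. Friction and masses are not known exactly. Their poses are not given: they have to be found in the camera images.
- upper_bin: Grey plastic stack-nest bin, 142 long (x), 65 wide (y), 80 high, about 0.3 kg; origin at centre of underside, z up. Hull 100 x 50 up to z 44, then a wider upright-walled collar (3 thick) to z 80. Starts nested in the lower bin, same way round, 44 above it, collar wholly above its rim. Pinch the collar from above across its 65 width at mid-length. Rising 36 frees it.
- lower_bin: Bin of the same shape and frame, about 0.8 kg with its bolts, loose on the bench; collar 136 x 59 inside. Same way round, the upper bin's lugs pass between its ledges and nest; half-turned, they land on the ledges: the upper bin then stands 74 above the lower, its foot 6 deep inside the rim, with 5 play each way lengthwise, 4.5 across.
- upper_label (a point): Centre of the blank white card on the outside of the upper bin's label end (+x end), at (71, 0, 62) in its frame. Lugs stand out 13 from the ends of each bin's hull, z 0 to 40: two at the label end (14 to 25 either side of the middle), one 18 wide in the middle of the plain end. The foot with lugs is 126 long.
- lower_label (a point): Centre of the same card on the lower bin, at (71, 0, 62) in its frame. Inside each bin's collar, ledges stand against the end walls, 15 deep, tops flat at z 74 (6 below the rim): one 18 wide in the middle of the label end, two in the corners of the plain end with a 28 gap between them.
- tape_measure: Bystander: red and black tape measure, 72 x 36 x 64 high, standing on the bench beside the bins; origin at the centre of its underside.
- spanner: Bystander: steel spanner lying flat on the bench beside the bins, about 180 long (its x).
- jar: Bystander: small closed jar, 56 across and 62 high, standing on the bench beyond one end of the bins; origin at the centre of its underside.
There are look-alikes about, which are no part of the job. What is shaped like the upper_bin but pink or yellow is not meant. Leave any brown or green look-alike of the lower_bin alone.

How it is judged:
At the end, for the whole second after the job is handed in: Upper bin half-turned on the lower bin's ledges: 70.5 to 77.5 mm above it, centred within 8 mm lengthwise and 7.5 mm across, label end over plain end, both level within 0.05 rad, at rest; lower bin on the bench, its label end within 35 mm of its start (x of upper_bin in the frame of lower_bin between -0.008 and 0.008 m and y of upper_bin in the frame of lower_bin between -0.0075 and 0.0075 m and z of upper_bin in the frame of lower_bin between 0.0705 and 0.0775 m and x of upper_label in the frame of lower_bin below -0.055 m and angle between each of upper_bin, lower_bin's own z axis and vertical below 0.05 rad and distance of lower_label from where it was at the start of the episode below 0.035 m and linear speed of each of upper_bin, lower_bin below 0.02 m/s and height (world z) of lower_bin below 0.004 m); the robot touches nothing.
It fails at once if the lower bin is shifted or turned: its label end more than 35 mm from where it started (distance of lower_label from where it was at the start of the episode above 0.035 m).
It fails at once if the upper bin is slammed or forced down: more than 50 N between the bins (contact force between upper_bin and lower_bin above 50 N).
It fails at once if the tape measure is moved more than 20 mm (distance of tape_measure from where it was at the start of the episode above 0.02 m).
It fails at once if the spanner is moved more than 20 mm (distance of spanner from where it was at the start of the episode above 0.02 m).
It fails at once if the jar is moved more than 20 mm (distance of jar from where it was at the start of the episode above 0.02 m).
It also fails if it takes over 40 s, if anything falls off the work surface, if the arm or the gripper's body presses on something with over 40 N, if the wrist force passes 120 N, or if a joint passes its speed limit or range.

ROBOT

A 6-joint arm with a two-finger parallel gripper is mounted at the origin on the work surface. World frame = base frame: x ahead of the robot, y to its left, z up, the work surface at z = 0. Lengths are in m, angles in rad, forces in N, time in s.
With the tool pointing down it reaches from about 0.325 to 0.9 m from the base axis. Payload 3.5 kg.
Tool frame: the origin (TCP) lies midway between the tips of the shut fingers; the grasp point (between the pads) lies 19 mm behind it; z points along the fingers, y is the line along which they close (so a half turn about z gives the same grasp; the last joint's range is limited). The gripper opens to 85 mm and grips with 20 to 120 N. Pads are 22 mm wide; open, the fingers measure 114 mm over their backs; the gripper's body (76 mm by 85 mm) begins 54 mm behind the grasp point. The pads swing forward as they close: fully open they stand 13 mm farther back than shut.
Start: joints at [1.064, 0.276, -0.026, 1.268, 0, 1.467], TCP at [0.246, 0.575, 0.231] pointing down, gripper open.
Joint ranges: [-3.12, 3.12], [-0.85, 1.88], [-1.08, 1.24], [-1.95, 2.15], [-1.57, 1.53], [-3.14, 3.14]. Speed limits (rad/s): [2.57, 2.57, 3.14, 3.14, 3.14, 3.14].

INTERFACE

Orientations are given as a unit quaternion [x, y, z, w].
In Python, from workcell import ctrl gives the robot as it stands.
- The arm moves only by the tool servo_tool, never from a script. Its argument "steps" is a list of rows, each a list of 7 numbers: the turn, a rotation vector about the tool's x, y, z in degrees, then the shift along the tool's x, y, z in cm, then the opening, from 0 (shut) to 1 (fully open). In form: [[wx, wy, wz, dx, dy, dz, fingers], ...]. A call has 1 to 20 rows; each row shifts and turns the commanded pose from where the row before left it, along the tool's axes as they then stand; what a row does not reach is not made up. A row lasts 1/10 s, in which the tool goes at most 50 mm and 8.59 degrees, less where a joint would pass 70% of its speed; a pose out of reach is approached as far as the arm can. A call with a gripper value outside its range is refused whole. The fingers move at their own pace and stop on an object; "newtons" is the grip in N (left out, the last holds). Time passes only in rows, so rows that do not move let the fingers close. It gives the time, the measured TCP pose, the force, the opening and the grip force at its end, in the units of the state.
- ctrl.observe(): the state, without advancing time (a new reading comes with each control period).
- ctrl.grab_frame(name): name is "side" or "top"; returns the picture (400x640x3 uint8, blue, green, red); there is no depth.
- ctrl.calibration(name): a dict with "K" (3x3 intrinsics, pixels), "R" (3x3) and "t" (3): a world point X has camera coordinates R X + t. Camera axes: x right, y down, z forward; pixel columns grow to the right and rows downward; lengths in m; the calibration is good to about 2 mm. A picture is of the moment at which its call begins. calibration takes no time and is no camera call.
- ctrl.hand_in(): hands the job in; it is judged then, once.
Trained networks look in the newest picture that a camera, given by its name, has taken for a name from the list of things; names that differ only in an ending like _2 or _b are one class to them, and where a whole thing is asked for, a point or a joint stands for the part that bears it (a point fixed in the world has none). Each returns a list of dicts, best first, with "conf" (0 to 1); they miss things now and then, are a little off and sometimes report something else, mostly with a low value. They report only what shows in the picture. A call takes as long as a camera call. They do not tell look-alikes from the thing itself.
- ctrl.recognise(camera, thing): "rect" ([left, top, width, height] in pixels, round what is visible of it).
- ctrl.masks_of(camera, thing): "mask" (400x640 bool, what is visible of it) and "rect" ([left, top, width, height] in pixels, round what is visible of it).
- ctrl.landmark_of(camera, thing): "centre" ([column, row] in pixels: a listed point, or the origin of a listed thing).
The state is a dict: "t": time; "joint_positions": joint angles; "dq": joint speeds; "tau": joint torques, N m; "tcp_pos": TCP position; "tcp_rot": TCP orientation; "ft_force": force on the tool from outside, world axes, zero at the start; "ft_torque": the same for the moment, N m; "gripper_width": opening from 0.0 (shut) to 1.0 (fully open); "finger_force": force on a finger pad.
Only numpy, scipy, OpenCV 4.12 (cv2) and the standard library are available. Lean on these libraries where they do the work, as an engineer would, in place of code of your own. Each camera call takes 0.05 s, during which the arm holds its last target. There are 200 camera calls.

## Working session

There is one attempt and no reset: what is moved stays moved. The work goes in short steps, Python scripts to look and compute and a tool call to move; the robot and the scene stay as the last step left them, time stands still between calls to the robot, and variables do not carry over. Pictures are saved under pics/ and viewed, at most 10 in all, crops included, and the job is handed in when it is done.

Besides the shell and the picture viewer there is one more tool, called after "Call:" as name([rows], argument=value, ...), one row to a line, values as JSON. servo_tool: Moves the arm, as the interface text tells. Its arguments: {"type":"object","properties":{"steps":{"type":"array"},"newtons":{"type":"number"}},"required":["steps"]}

```bash
mkdir -p pics
cat > h.py <<'E'
import cv2, numpy as np
from workcell import ctrl
from scipy.spatial.transform import Rotation as Rn
def cal(n):
    c=ctrl.calibration(n); return np.array(c["K"]),np.array(c["R"]),np.array(c["t"])
def ray(n,px,z):
    "world point at height z seen at pixel px"
    K,R,t=cal(n); d=R.T@np.linalg.solve(K,[px[0],px[1],1]); o=-R.T@t
    return o+d*(z-o[2])/d[2]
def proj(n,X):
    K,R,t=cal(n); p=(K@(R@np.asarray(X,float).T+t[:,None])).T; return p[:,:2]/p[:,2:]
def tri(px):
    A=[];b=[]
    for n,p in px.items():
        K,R,t=cal(n); P=K@np.c_[R,t]
        for i in (0,1):
            r=p[i]*P[2]-P[i]; A.append(r[:3]); b.append(-r[3])
    return np.linalg.lstsq(np.array(A),np.array(b),rcond=None)[0]
E
python3 - <<'E'
from h import *
for n in("side","top"):
    cv2.imwrite(f"pics/{n}0.png",ctrl.grab_frame(n))
    K,R,t=cal(n); print(n,np.round(-R.T@t,3),K[0,0])
    for th in("upper_bin","lower_bin","upper_label","lower_label","tape_measure","spanner","jar"):
        print(th,[(np.round(d["centre"]),round(d["conf"],2)) for d in ctrl.landmark_of(n,th)][:5])
s=ctrl.observe();print(s["t"],s["tcp_pos"],s["tcp_rot"],s["gripper_width"])
E
```

```text
side [ 0.038 -0.53   0.92 ] 475.06019554030286
upper_bin [(array([414., 213.]), 0.88), (array([394., 265.]), 0.78), (array([347., 359.]), 0.6), (array([357., 243.]), 0.3)]
lower_bin [(array([319., 194.]), 0.83), (array([278., 248.]), 0.78), (array([389., 280.]), 0.68)]
upper_label [(array([447., 197.]), 0.93), (array([310., 341.]), 0.79)]
lower_label [(array([273., 208.]), 0.98), (array([332., 162.]), 0.79), (array([420., 253.]), 0.76)]
tape_measure [(array([364., 245.]), 0.56)]
spanner [(array([432., 319.]), 0.94)]
jar [(array([472., 260.]), 0.79), (array([391., 277.]), 0.69)]
top [0.305 0.05  1.107] 414.46069197179975
upper_bin [(array([370., 136.]), 0.71), (array([418., 190.]), 0.63), (array([446., 264.]), 0.56)]
lower_bin [(array([334., 254.]), 0.97), (array([304., 192.]), 0.75), (array([412., 194.]), 0.58)]
upper_label [(array([386., 108.]), 0.96), (array([439., 285.]), 0.77), (array([423., 157.]), 0.63)]
lower_label [(array([301., 240.]), 0.61), (array([286., 162.]), 0.61), (array([425., 161.]), 0.59)]
tape_measure [(array([367., 190.]), 0.92)]
spanner [(array([460., 188.]), 0.78)]
jar [(array([434., 131.]), 0.94)]
0.8 [0.24557431 0.57472738 0.23133971] [2.00523810e-01 9.79688829e-01 1.35226891e-05 2.23092442e-05] 0.9998900294630559
```

View pics/side0.png

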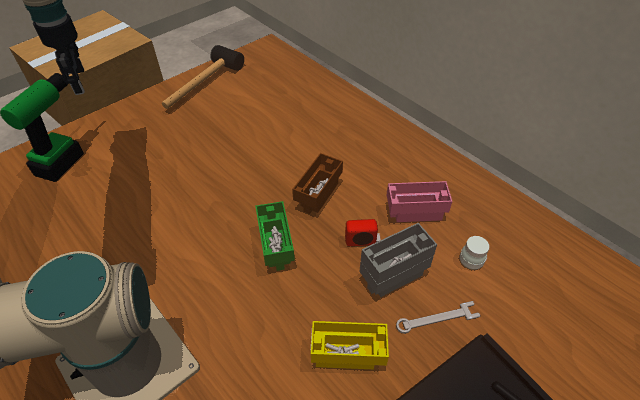

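View pics/top0.png

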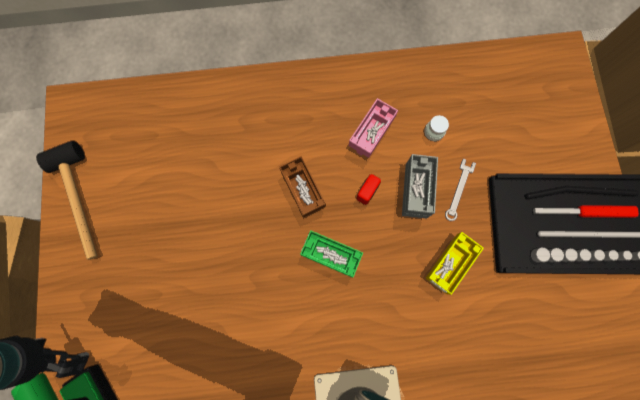

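The side view shows the grey nested stack at about (398,260), with green, brown, pink and yellow look-alikes around it. In the top view the candidates are grey (421,187), pink (373,128), yellow (455,263), brown (303,187) and green (332,254). Only the grey stack is double height and grey, so that is the one meant. I'll confirm it in an enlarged crop.

Run:
```python
from h import *
a=cv2.imread("pics/top0.png")[140:235,370:475]; b=cv2.imread("pics/side0.png")[210:305,345:450]
cv2.imwrite("pics/crop.png",cv2.resize(np.hstack([a,b]),(798,361),interpolation=cv2.INTER_CUBIC))
```

```text
(no output)
```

View pics/crop.png

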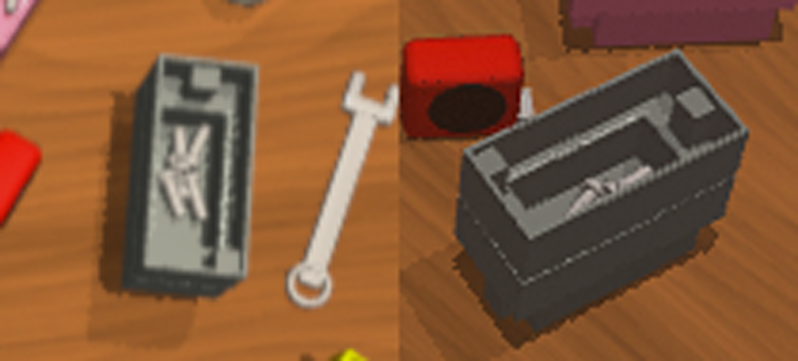

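The grey stack is confirmed. Its single mid-end ledge (the label end) is at the far end, top view about (425,161). I'll fit its pose to the silhouettes.

```bash
cat >> h.py <<'E'
from scipy.optimize import minimize
def box(l,w,z0,z1): return np.array([[sx*l/2,sy*w/2,z] for sx in(-1,1) for sy in(-1,1) for z in(z0,z1)])
BIN=[box(.142,.065,.044,.08),box(.126,.050,0,.04),box(.1,.05,0,.044)]
def sil(n,p,zs,S=4):
    x,y,a=p; m=np.zeros((400*S,640*S),np.uint8); c,s=np.cos(a),np.sin(a)
    for z in zs:
        for B in BIN:
            W=B@np.array([[c,s,0],[-s,c,0],[0,0,1]])+[x,y,z]
            h=cv2.convexHull(((proj(n,W)+.5)*S*16).astype(np.int32))
            cv2.fillConvexPoly(m,h,255,shift=4)
    return cv2.resize(m,(640,400),interpolation=cv2.INTER_AREA)/255.
def fit(masks,p0,zs):
    "best (x,y,yaw); masks is {camera: mask}; the vector is scaled by 0.01"
    f=lambda q:sum(np.abs(sil(n,p0+q*.01,zs)-m).sum() for n,m in masks.items())
    r=minimize(f,np.zeros(3),method="Nelder-Mead",options=dict(initial_simplex=np.array([[0,0,0],[1,0,0],[0,1,0],[0,0,8]]),maxiter=120))
    return p0+r.x*.01,r.fun,sum(m.sum() for m in masks.values())
E
python3 - <<'E'
from h import *
M={}
for n,c in(("top",(420,187)),("side",(398,260))):
    ctrl.grab_frame(n)
    m=np.zeros((400,640),bool)
    for th in("upper_bin","lower_bin"):
        for d in ctrl.masks_of(n,th):
            l,t,w,h=d["rect"]
            if l<c[0]<l+w and t<c[1]<t+h: m|=np.array(d["mask"]); print(n,th,np.round(d["rect"]),round(d["conf"],2),d["mask"].sum())
    M[n]=m.astype(float)
np.savez("m0.npz",**M)
p0=np.r_[ray("top",(420,187),.1)[:2],0.]
print(p0)
for k in (["top","side"],["top"],["side"]):
    print(k,fit({n:M[n] for n in k},p0,[0,.044]))
for th,n,p,z in(("tape","top",(367,190),0),("jar","top",(434,131),0),("spanner","top",(460,188),0)): print(th,ray(n,p,z))
E
```

```text
top upper_bin [407. 152.  30.  62.] 0.91 1639
top lower_bin [402. 165.  25.  52.] 0.62 210
side upper_bin [362. 224.  74.  58.] 0.88 2539
side lower_bin [360. 259.  72.  37.] 0.71 935
[ 0.52649415 -0.21278307  0.        ]
['top', 'side'] (array([ 0.53098553, -0.21401629, -0.2185953 ]), np.float64(395.8862745098039), np.float64(5312.0))
['top'] (array([ 0.53237958, -0.2134755 , -0.22828085]), np.float64(172.06274509803922), np.float64(1839.0))Traceback (most recent call last):
  File "<stdin>", line 15, in <module>
  File "h.py", line 33, in fit
    r=minimize(f,np.zeros(3),method="Nelder-Mead",options=dict(initial_simplex=np.array([[0,0,0],[1,0,0],[0,1,0],[0,0,8]]),maxiter=120))
    res = _minimize_neldermead(fun, x0, args, callback, bounds=bounds,
                               **options)
    fsim[j] = func(sim[j])
              ~~~~^^^^^^^^
    fx = function(np.copy(x), *(wrapper_args + args))
  File "h.py", line 32, in <lambda>
    f=lambda q:sum(np.abs(sil(n,p0+q*.01,zs)-m).sum() for n,m in masks.items())
               ~~~^^^^^^^^^^^^^^^^^^^^^^^^^^^^^^^^^^^^^^^^^^^^^^^^^^^^^^^^^^^^^
  File "h.py", line 32, in <genexpr>
    f=lambda q:sum(np.abs(sil(n,p0+q*.01,zs)-m).sum() for n,m in masks.items())
                          ~~~^^^^^^^^^^^^^^^
  File "h.py", line 27, in sil
    h=cv2.convexHull(((proj(n,W)+.5)*S*16).astype(np.int32))
                       ~~~~^^^^^
  File "h.py", line 11, in proj
    K,R,t=cal(n); p=(K@(R@np.asarray(X,float).T+t[:,None])).T; return p[:,:2]/p[:,2:]
          ~~~^^^
  File "h.py", line 5, in cal
    c=ctrl.calibration(n); return np.array(c["K"]),np.array(c["R"]),np.array(c["t"])
ValueError: time passes only in moves, steps and waits
```

```bash
sed -i 's/^def cal(n)/import functools\n@functools.lru_cache\ndef cal(n)/' h.py
python3 - <<'E'
from h import *
M=dict(np.load("m0.npz")); p0=np.array([.531,-.214,-.22])
for k in (["top","side"],["top"],["side"]): 
    p,f,a=fit({n:M[n] for n in k},p0,[0,.044]); print(k,p.round(4),round(f))
    if len(k)==2: pp=p
out=[]
for n,(r,c) in(("top",(140,370)),("side",(210,345))):
    im=cv2.resize(cv2.imread(f"pics/{n}0.png")[r:r+95,c:c+105],None,fx=3.8,fy=3.8,interpolation=cv2.INTER_CUBIC)
    ca,sa=np.cos(pp[2]),np.sin(pp[2])
    for z in(.124,.088,.0):
        L,W=((.142,.065) if z else (.1,.05))
        q=np.array([[i*L/2,j*W/2] for i,j in((1,1),(1,-1),(-1,-1),(-1,1))])@np.array([[ca,sa],[-sa,ca]])+pp[:2]
        u=(proj(n,np.c_[q,[z]*4])-[c,r]+.5)*3.8
        cv2.polylines(im,[u.astype(int)],True,(0,255,255) if z==.124 else (255,255,0),1)
    out.append(im)
cv2.imwrite("pics/ov.png",np.hstack(out)[:,:800])
s=ctrl.observe();print(s["t"],s["joint_positions"])
for th,px in(("tape",(367,190)),("jar",(434,131)),("spanner",(460,188))): print(th,ray("top",px,0).round(3))
print(ray("top",(452,214),0),ray("top",(467,163),0))
E
```

```text
['top', 'side'] [ 0.5311 -0.2139 -0.2188] 395
['top'] [ 0.5323 -0.2133 -0.2263] 172
['side'] [ 0.5308 -0.2142 -0.2127] 206
1.1 [ 1.06355513e+00  2.76389960e-01 -2.64260911e-02  1.26804840e+00
 -1.70628791e-05  1.46735638e+00]
tape [ 0.556 -0.093  0.   ]
jar [ 0.706 -0.305  0.   ]
spanner [ 0.533 -0.347  0.   ]
[ 0.46444893 -0.3125947   0.        ] [ 0.60189664 -0.37993912  0.        ]
```

View pics/ov.png

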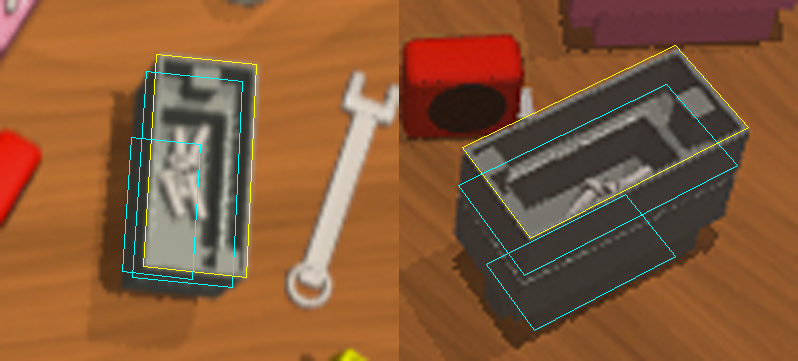

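The fit matches the rim in both views: centre (0.531, -0.214), yaw -12.5°, label end far (+x). I'll move over it with the fingers across the 65 mm width. Total wz is -10.6°, and joint 6 ends near -16°, which leaves room for the half turn in +wz.

Call:
servo_tool([
  [0,0,-5.3,0,0,0,1],
  [0,0,-5.3,0,0,0,1],
  [0,0,0,-2.49,-3.94,0,1],
  [0,0,0,-2.49,-3.94,0,1],
  [0,0,0,-2.49,-3.94,0,1],
  [0,0,0,-2.49,-3.94,0,1],
  [0,0,0,-2.49,-3.94,0,1],
  [0,0,0,-2.49,-3.94,0,1],
  [0,0,0,-2.49,-3.94,0,1],
  [0,0,0,-2.49,-3.94,0,1],
  [0,0,0,-2.49,-3.94,0,1],
  [0,0,0,-2.49,-3.94,0,1],
  [0,0,0,-2.49,-3.94,0,1],
  [0,0,0,-2.49,-3.94,0,1],
  [0,0,0,-2.49,-3.94,0,1],
  [0,0,0,-2.49,-3.94,0,1],
  [0,0,0,-2.49,-3.94,0,1],
  [0,0,0,-2.49,-3.94,0,1],
  [0,0,0,-2.49,-3.94,0,1],
  [0,0,0,-2.49,-3.94,0,1],
], newtons=40)

```text
t: 3.1
tcp_pos: [0.5295, -0.2169, 0.2315]
tcp_rot: [0.109, 0.994, 0.0, 0.0]
ft_force: [0.5, -0.0, -0.2]
gripper_width: 1.003
finger_force: 0.0
```

Call:
servo_tool([
  [0,0,0,0,0.2,3,1],
  [0,0,0,0,0,3,1],
  [0,0,0,0,0,2,1],
  [0,0,0,0,0,0,1],
])

```text
t: 3.5
tcp_pos: [0.5269, -0.2117, 0.1478]
tcp_rot: [0.109, 0.994, 0.001, -0.003]
ft_force: [-0.3, 0.5, 0.6]
gripper_width: 0.999
finger_force: 0.0
```

Run:
```python
from h import *
s=ctrl.observe(); p=np.array(s["tcp_pos"]); R=Rn.from_quat(s["tcp_rot"]).as_matrix()
print(p.round(4),(R.T@(np.array([.531,-.214,.085])-p)*100).round(2),np.degrees(np.arctan2(R[1,1],R[0,1])),s["ft_force"])
a=ctrl.grab_frame("top")[140:235,370:475]; b=ctrl.grab_frame("side")[195:290,345:450]
cv2.imwrite("pics/c2.png",cv2.resize(np.hstack([a,b]),(798,361),interpolation=cv2.INTER_CUBIC))
```

```text
[ 0.5269 -0.2117  0.1478] [-0.49 -0.14  6.28] 77.43872434954898 [-0.31351741  0.53299079  0.55037666]
```

View pics/c2.png

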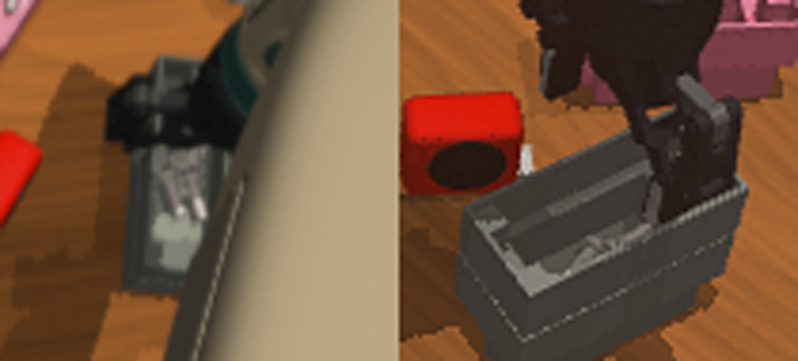

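Run:
```python
from h import *
s=ctrl.observe(); p=np.array(s["tcp_pos"]); R=Rn.from_quat(s["tcp_rot"]).as_matrix()
for y in(-.05,.05):
  for x in(-.011,.011):
    w=p+R@np.array([x,y,-.012]); print(((proj("side",[w])[0]-[345,195]+.5)*3.8).round()+[399,0])
```

```text
[687. 211.]
[652. 229.]
[574.  78.]
[540.  94.]
```

The picture shows the fingers straddling the collar: near tip at crop (660,222), as projected. I'll correct by the small offset and go down.

Call:
servo_tool([
  [0,0,0,-0.25,-0.1,2,1],
  [0,0,0,-0.2,0,2,1],
  [0,0,0,0,0,1.2,1],
  [0,0,0,0,0,0.6,1],
  [0,0,0,0,0,0.4,1],
  [0,0,0,0,0,0,1],
])

```text
t: 4.2
tcp_pos: [0.534, -0.2149, 0.0896]
tcp_rot: [0.109, 0.994, -0.0, 0.0]
ft_force: [-0.1, 0.6, -0.1]
gripper_width: 1.0
finger_force: 0.0
```

Call:
servo_tool([
  [0,0,0,0.15,0,0.4,1],
  [0,0,0,0,0,0,1],
  [0,0,0,0,0,0,0.5],
  [0,0,0,0,0,0,0.5],
  [0,0,0,0,0,0,0.5],
  [0,0,0,0,0,0,0.5],
  [0,0,0,0,0,0,0.5],
], newtons=40)

```text
t: 4.9
tcp_pos: [0.5327, -0.2149, 0.0859]
tcp_rot: [0.109, 0.994, -0.0, 0.0]
ft_force: [-0.8, -0.1, 3.8]
gripper_width: 0.757
finger_force: 45.8
```

The fingers stopped at 0.757, about 64 mm, which matches the collar. Now the lift.

Call:
servo_tool([
  [0,0,0,0,0,-0.5,0.5],
  [0,0,0,0,0,-0.8,0.5],
  [0,0,0,0,0,-1,0.5],
  [0,0,0,0,0,-1,0.5],
  [0,0,0,0,0,-1.2,0.5],
  [0,0,0,0,0,-1.5,0.5],
  [0,0,0,0,0,-1.5,0.5],
  [0,0,0,0,0,0,0.5],
  [0,0,0,0,0,0,0.5],
])

```text
t: 5.8
tcp_pos: [0.5327, -0.2147, 0.161]
tcp_rot: [0.109, 0.994, -0.0, 0.001]
ft_force: [-0.6, -0.1, -3.7]
gripper_width: 0.756
finger_force: 45.4
```

The load reads 3.7 N, so only the upper bin came up. Now the half turn.

Call:
servo_tool([
  [0,0,4,0,0,0,0.5],
  [0,0,8,0,0,0,0.5],
  [0,0,8,0,0,0,0.5],
  [0,0,8,0,0,0,0.5],
  [0,0,8,0,0,0,0.5],
  [0,0,8,0,0,0,0.5],
  [0,0,8,0,0,0,0.5],
  [0,0,8,0,0,0,0.5],
  [0,0,8,0,0,0,0.5],
  [0,0,8,0,0,0,0.5],
  [0,0,8,0,0,0,0.5],
  [0,0,8,0,0,0,0.5],
  [0,0,8,0,0,0,0.5],
  [0,0,8,0,0,0,0.5],
  [0,0,8,0,0,0,0.5],
  [0,0,8,0,0,0,0.5],
  [0,0,8,0,0,0,0.5],
  [0,0,8,0,0,0,0.5],
  [0,0,8,0,0,0,0.5],
  [0,0,8,0,0,0,0.5],
])

```text
t: 7.8
tcp_pos: [0.5314, -0.214, 0.159]
tcp_rot: [0.995, 0.097, -0.001, -0.001]
ft_force: [-0.2, -0.6, -3.2]
gripper_width: 0.754
finger_force: 45.2
```

Call:
servo_tool([
  [0,0,8,0,0,0,0.5],
  [0,0,8,0,0,0,0.5],
  [0,0,6,0,0,0,0.5],
  [0,0,2,0,0,0,0.5],
  [0,0,0,0,0,0,0.5],
  [0,0,0,0,0,0,0.5],
  [0,0,0,0,0,0,0.5],
])

```text
t: 8.5
tcp_pos: [0.532, -0.2143, 0.1598]
tcp_rot: [0.994, -0.109, -0.0, -0.0]
ft_force: [-0.5, -0.2, -3.2]
gripper_width: 0.757
finger_force: 45.2
```

Run:
```python
from h import *
s=ctrl.observe(); p=np.array(s["tcp_pos"]); R=Rn.from_quat(s["tcp_rot"]).as_matrix()
print(s["t"],p.round(4),np.degrees(np.arctan2(R[1,0],R[0,0])),s["joint_positions"][5],R[:,2].round(4))
for n in("top","side"):
    im=ctrl.grab_frame(n); cv2.imwrite(f"pics/{n}1.png",im)
    for th in("upper_bin","lower_bin","upper_label","lower_label"):
        for d in ctrl.landmark_of(n,th): print(n,th,np.round(d["centre"],1),round(d["conf"],2))
a=cv2.imread("pics/top1.png")[130:235,360:475]; b=cv2.imread("pics/side1.png")[200:305,340:455]
cv2.imwrite("pics/c3.png",cv2.resize(np.hstack([a,b]),(798,364),interpolation=cv2.INTER_CUBIC))
```

```text
8.5 [ 0.532  -0.2143  0.1598] -12.5045034901137 2.864108876311334 [-8.e-04  5.e-04 -1.e+00]
top upper_bin [370.  139.7] 0.86
top lower_bin [332.9 253.1] 0.78
top lower_bin [412.4 196.1] 0.77
top lower_bin [303.3 192.3] 0.65
top upper_label [387.7 106.9] 0.92
top upper_label [426.2 203.4] 0.83
top lower_label [291.1 159.9] 0.87
side upper_bin [347.8 356.6] 0.72
side lower_bin [394.1 278.4] 0.88
side lower_bin [276.6 251. ] 0.77
side lower_bin [320.4 195.7] 0.61
side upper_label [445.2 196.7] 0.95
side upper_label [309.7 343.3] 0.87
side upper_label [393.  277.8] 0.74
side lower_label [272.4 206.5] 0.78
side lower_label [423.4 249.8] 0.73
side lower_label [330.3 160.9] 0.58
```

View pics/c3.png

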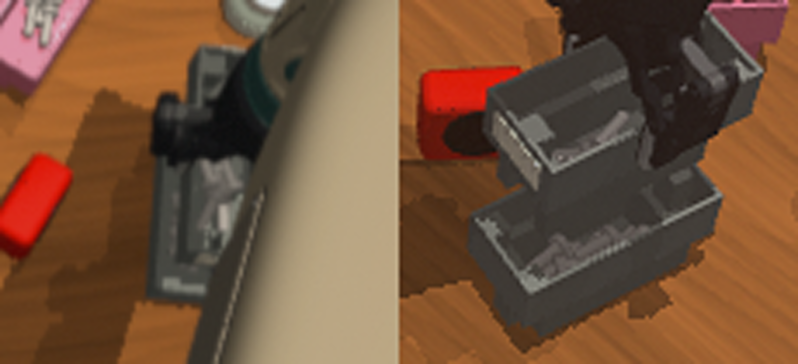

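The upper bin is now held with its label end toward the robot (white card at crop (518,140)), clear above the lower bin. I'll overlay the predicted rims on this frame to check the relative offset.

```bash
cat > ov.py <<'E'
from h import *
def ov(n,r,c,h,w,f,items,out):
    im=cv2.resize(cv2.imread(f"pics/{n}.png")[r:r+h,c:c+w],None,fx=f,fy=f,interpolation=cv2.INTER_CUBIC)
    for (x,y,a,z),L,W,col in items:
        ca,sa=np.cos(a),np.sin(a)
        q=np.array([[i*L/2,j*W/2] for i,j in((1,1),(1,-1),(-1,-1),(-1,1))])@np.array([[ca,sa],[-sa,ca]])+[x,y]
        u=(proj(n[:-1],np.c_[q,[z]*4])-[c,r]+.5)*f
        print(z,u.round().tolist()); cv2.polylines(im,[u.round().astype(int)],True,col,1)
    cv2.imwrite(out,im)
E
python3 - <<'E'
from ov import *
p=(.531,-.2140,-.219)
ov("side1",195,350,110,130,6,[((*p,.08),.142,.065,(255,255,0)),((.532,-.2143,-.218,.198),.142,.065,(0,255,255)),((.532,-.2143,-.218,.162),.142,.065,(0,255,255))],"pics/c4.png")
E
```

```text
0.08 [[390.0, 236.0], [500.0, 365.0], [166.0, 537.0], [62.0, 396.0]]
0.198 [[443.0, 24.0], [566.0, 156.0], [202.0, 335.0], [87.0, 189.0]]
0.162 [[426.0, 92.0], [545.0, 224.0], [191.0, 401.0], [80.0, 256.0]]
```

View pics/c4.png

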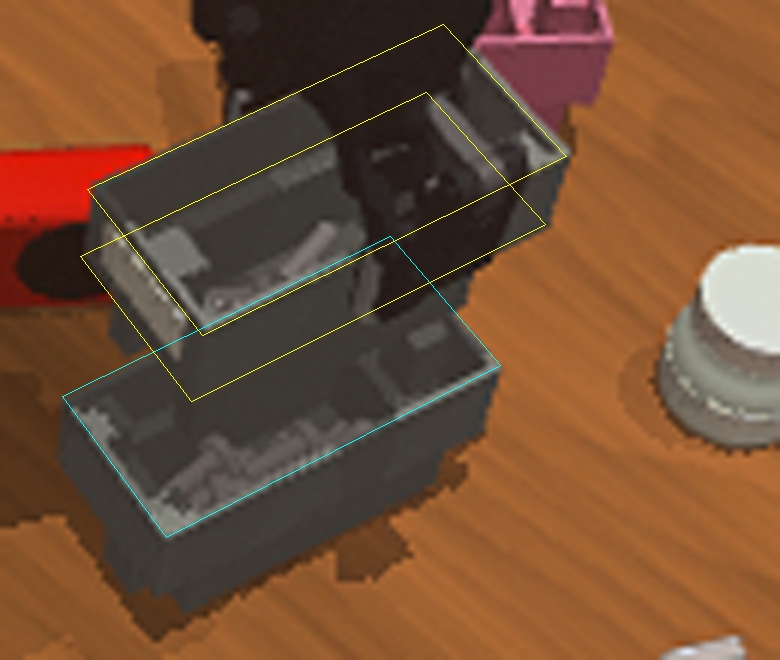

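The overlay matches both rims to within about 1 mm, inside the 5 and 4.5 mm play, so I'll lower it.

Call:
servo_tool([
  [0,0,0,0,0,0.5,0.5],
  [0,0,0,0,0,0.8,0.5],
  [0,0,0,0,0,0.8,0.5],
  [0,0,0,0,0,0.5,0.5],
  [0,0,0,0,0,0.4,0.5],
  [0,0,0,0,0,0.2,0.5],
  [0,0,0,0,0,0,0.5],
  [0,0,0,0,0,0,0.5],
  [0,0,0,0,0,0,0.5],
])

```text
t: 9.9
tcp_pos: [0.5326, -0.2147, 0.1288]
tcp_rot: [0.994, -0.109, 0.0, 0.0]
ft_force: [-0.3, 0.4, -3.6]
gripper_width: 0.754
finger_force: 45.2
```

Call:
servo_tool([
  [0,0,0,-0.1,0,0.2,0.5],
  [0,0,0,0,0,0.2,0.5],
  [0,0,0,0,0,0.2,0.5],
  [0,0,0,0,0,0.2,0.5],
  [0,0,0,0,0,0.2,0.5],
  [0,0,0,0,0,0,0.5],
  [0,0,0,0,0,0,0.5],
])

```text
t: 10.6
tcp_pos: [0.5313, -0.2143, 0.1182]
tcp_rot: [0.994, -0.109, -0.0, -0.0]
ft_force: [0.6, -0.3, -4.5]
gripper_width: 0.756
finger_force: 45.2
```

Call:
servo_tool([
  [0,0,0,0,0,0.1,0.5],
  [0,0,0,0,0,0.1,0.5],
  [0,0,0,0,0,0,0.5],
  [0,0,0,0,0,0,0.5],
])

```text
t: 11.0
tcp_pos: [0.5313, -0.2143, 0.1163]
tcp_rot: [0.994, -0.109, -0.0, 0.0]
ft_force: [-0.5, -0.1, -2.8]
gripper_width: 0.754
finger_force: 45.2
```

Call:
servo_tool([
  [0,0,0,0,0,0.05,0.5],
  [0,0,0,0,0,0.05,0.5],
  [0,0,0,0,0,0,0.5],
  [0,0,0,0,0,0,0.5],
])

```text
t: 11.4
tcp_pos: [0.5315, -0.2144, 0.1159]
tcp_rot: [0.994, -0.109, 0.0, 0.0]
ft_force: [-0.6, 0.5, 1.5]
gripper_width: 0.753
finger_force: 45.7
```

The load changed sign at exactly the expected height (0.1159), so the bin is on the ledges. Now I'll release it and withdraw straight up.

Call:
servo_tool([
  [0,0,0,0,0,0,0.85],
  [0,0,0,0,0,0,1],
  [0,0,0,0,0,0,1],
  [0,0,0,0,0,0,1],
  [0,0,0,0,0,0,1],
  [0,0,0,0,0,-1,1],
  [0,0,0,0,0,-2,1],
  [0,0,0,0,0,-3,1],
  [0,0,0,0,0,-4,1],
  [0,0,0,0,0,-4,1],
  [0,0,0,0,0,0,1],
])

```text
t: 12.5
tcp_pos: [0.5351, -0.2163, 0.2633]
tcp_rot: [0.994, -0.109, 0.006, 0.003]
ft_force: [0.3, 0.1, 0.4]
gripper_width: 1.0
finger_force: 0.0
```

Run:
```python
from ov import *
cv2.imwrite("pics/side2.png",ctrl.grab_frame("side"))
p=(.531,-.2140,-.219)
ov("side2",200,345,110,130,6,[((*p,.08),.142,.065,(255,255,0)),((*p,.154),.142,.065,(0,255,255))],"pics/c5.png")
print(ctrl.observe()["t"])
```

```text
0.08 [[420.0, 206.0], [530.0, 335.0], [196.0, 507.0], [92.0, 366.0]]
0.154 [[450.0, 78.0], [568.0, 209.0], [215.0, 386.0], [105.0, 241.0]]
12.55
```

View pics/c5.png

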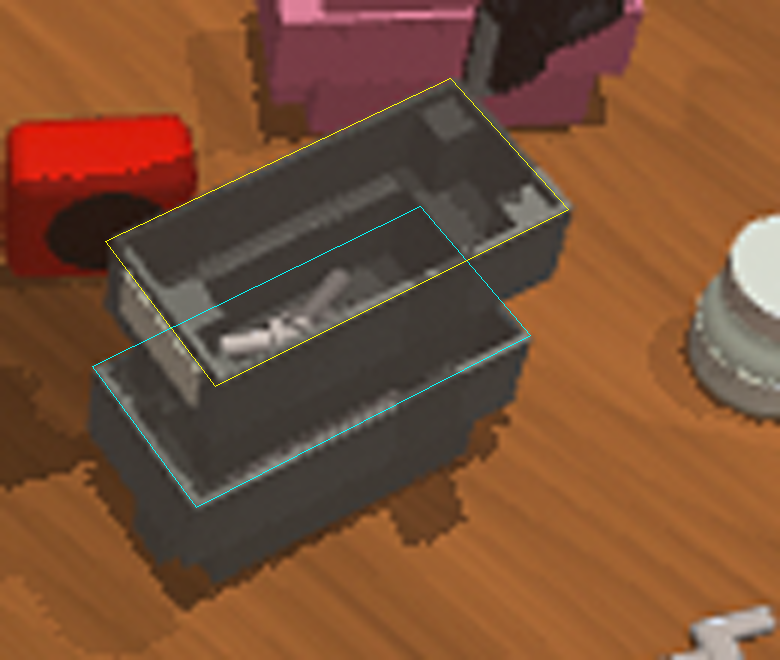

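The upper bin stands level and half-turned. Its rim corners, (215,386) and (568,209), lie on the prediction for 74 mm. The lower bin has not moved, the bystanders look untouched, and the gripper is clear. Handing in.

```bash
python3 -c "
from workcell import ctrl
print(ctrl.hand_in())"
```

```text
the job is handed in; nothing more can be done
None
```

I lifted the upper bin out, turned it half a turn and set it back level on the lower bin's ledges; the last picture showed it centred at the expected height with the lower bin unmoved, and I handed the job in at about 12.6 s (the hand-in returned no verdict).

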